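# Find the rocking screw-tub lid and press it home

## Robot

A 6-joint arm with a two-finger parallel gripper is mounted at the origin on the work surface. World frame = base frame: x ahead of the robot, y to its left, z up, the work surface at z = 0. Lengths are in mm, angles in rad, forces in N, time in s.
With the tool pointing down it reaches from about 325 to 750 mm from the base axis. Payload 7.6 kg.
Tool frame: the origin (TCP) lies midway between the tips of the shut fingers; the grasp point (between the pads) lies 19 mm behind it (grasp_offset is the distance from the TCP to the grasp point, in mm); z points along the fingers, y is the line along which they close (so a half turn about z gives the same grasp; the last joint's range is limited). The gripper opens to 85 mm and grips with 20 to 120 N. Pads are 22 mm wide; open, the fingers measure 114 mm over their backs; the gripper's body (76 mm by 85 mm) begins 54 mm behind the grasp point. The pads swing forward as they close: fully open they stand 13 mm farther back than shut.
Start: joints at [1.156, 0.052, 1.401, -0, 1.689, -0.07], TCP at [177.439, 494.127, 231.323] pointing down, gripper open.
Joint ranges: [-2.9, 2.9], [-0.91, 2.17], [0.12, 2.37], [-1.06, 4.2], [0.26, 2.73], [-2.93, 2.93]. Speed limits (rad/s): [2.57, 2.57, 3.01, 3.14, 3.14, 3.14].

## Interface

Orientations are given as [roll, pitch, yaw] about the fixed x, y, z axes, in that order (R = Rz(yaw) Ry(pitch) Rx(roll)).
In Python, from bench import * gives the robot as it stands. The module is installed in compiled form; this text tells all that it offers.
- The arm moves only by the tool send_rows, never from a script. Its argument "moves" is a list of rows, each an object with "travel": the shift along the tool's x, y, z each as a share of 0.75 m, from -1 to 1, a list of three; "angular": the turn, a rotation vector about the tool's x, y, z each as a share of 90 degrees, from -1 to 1, a list of three; "gripper": the opening, from 0 (shut) to 1 (fully open). A call has 1 to 12 rows; each row shifts and turns the commanded pose from where the row before left it, along the tool's axes as they then stand; what a row does not reach is not made up. A row lasts 1/12 s, in which the tool goes at most 41.7 mm and 7.16 degrees, less where a joint would pass 70% of its speed; a pose out of reach is approached as far as the arm can. A call with a number of a shift or a turn outside -1 to 1 is refused whole. A call with a gripper value outside its range is refused whole. The fingers move at their own pace and stop on an object; the grip force is fixed at half the most. Time passes only in rows, so rows that do not move let the fingers close. It gives the time, the measured TCP pose, the force, the opening and the grip force at its end, in the units of the state.
- get_obs(): the state, without advancing time (a new reading comes with each control period).
- camera(name): name is "side" or "top" or "wrist"; returns a dict with "color" (420x560x3 uint8, red, green, blue), "z_map" (420x560 float32, mm along the optical axis (not along the pixel's ray), 0 where there is no reading), "K" (3x3 intrinsics, pixels), "origin" and "orientation" of the camera in the world. Camera axes: x right, y down, z forward; pixel columns grow to the right and rows downward; lengths in mm; the calibration is good to about 2 mm. A picture is of the moment at which its call begins.
- sign_off(): hands the job in; it is judged then, once.
The state is a dict: "clock": time; "joint_positions": joint angles; "joint_vel": joint speeds; "joint_torque": joint torques, N m; "eef_pos": TCP position; "tcp_rot": TCP orientation; "force": force on the tool from outside, world axes, zero at the start; "ft_torque": the same for the moment, N m; "opening": opening from 0.0 (shut) to 1.0 (fully open); "grip_force": force on a finger pad.
Only numpy, scipy, OpenCV 4.12 (cv2) and the standard library are available. Lean on these libraries where they do the work, as an engineer would, in place of code of your own. Each camera call takes 0.05 s, during which the arm holds its last target. There are 200 camera calls.

## Task

One of the four screw tubs on the counter has a snap lid that is not home: it looks like the others but rocks end to end. With the fingertips press lightly near an end of the lids until you feel the one that rocks, then press that lid firmly on its middle, as with a thumb, until it sits home and level, and finish with the fingertips still holding it down so that I can tape it. Only press: do not lift any lid or shift it off its tub, do not hit the lids hard, and leave everything else on the counter where it is.

Things in the scene. Friction and masses are not known exactly. Their poses are not given: they have to be found in the camera images.
- lid_a: one of four identical blue snap lids, 125 mm long (x axis) by 85 mm wide (y axis); origin: centre of its smooth flat top, z up. A skirt hangs 15 mm down round the tub's rim with 1.5 mm of play; a small clip tab marks the middle of each long side. More than 60 N cracks a lid
- lid_b: lid just like lid_a, same size, origin and axes. Each lid lies on a blue tub, 118 x 78 mm, fixed to the counter. Tubs differ in depth, 56 to 70 mm, so a lid's top may lie from 60 to 79 mm above the counter. A lid that is home rests on the rim all round and gives nowhere; any one of the four may be the loose one
- lid_c: lid just like lid_a. Whichever of the four is loose rides level, 5 mm too high, on two 16 mm long snap beads under its clip tabs: a light push (1 to 8 N) 48 mm from its middle along x, towards either end, sinks about 3 mm before it meets the rim and tilts the lid by 0.1 rad; let go, it falls level again; a light push 16 mm from its middle sinks less than 0.7 mm
- lid_d: lid just like lid_a. Whichever of the four is loose: a push of 15 N or more on its middle (17 to 30 N is good) makes its two snap beads give; it then goes 5 mm straight down and stays there, home on the rim
- tape_measure: black tape measure lying flat, 66 x 70 x 34 mm; origin under its centre; to be left alone
- marker: marker pen lying along its x axis, 130 mm long, 18 mm thick; origin under its middle; to be left alone
- bolt: hex bolt standing on its head, 35 mm across the head, 75 mm tall; origin under the head; to be left alone
- oil_bottle: small white bottle, 40 mm across, 95 mm tall; origin under its centre; to be left alone
- screwdriver: screwdriver lying along its x axis, about 200 mm long; origin under it; to be left alone
- packing_tape: roll of brown packing tape lying flat, 100 mm across, 48 mm high; origin under its centre; to be left alone
- corner_brace: steel corner brace with 60 mm legs, 20 mm wide, one leg flat and one upright; origin under the flat leg; to be left alone
- wrench: steel wrench lying along its x axis, about 180 mm long; origin under it; to be left alone
Mind the look-alikes: they are no part of the job. What is shaped like the lid_c but turquoise is not meant.

How it is judged (in metres and radians):
On the way, in this order (a step that is already met when the one before it is completed fails the run):
1. a light push near an end has made the loose lid rock (tilted by more than 0.04 rad) (angle between any of lid_a, lid_b, lid_c, lid_d's own z axis and vertical above 0.04 rad), for 0.05 s.
2. the loose lid has gone down home (over 3.5 mm) and lies level (((distance of lid_a from where it was at the start of the episode above 0.0035 m and angle between lid_a's own z axis and vertical below 0.02 rad) or (distance of lid_b from where it was at the start of the episode above 0.0035 m and angle between lid_b's own z axis and vertical below 0.02 rad) or (distance of lid_c from where it was at the start of the episode above 0.0035 m and angle between lid_c's own z axis and vertical below 0.02 rad) or (distance of lid_d from where it was at the start of the episode above 0.0035 m and angle between lid_d's own z axis and vertical below 0.02 rad))), for 0.2 s.
At the end, for the whole second after the job is handed in: the lid that rocked lies home: more than 3.5 mm below its start (it goes down 5 mm), level within 0.02 rad, at rest, with the fingers pressing on it with 1 to 50 N; every other lid is level too, and none has moved by more than 8 mm (((distance of lid_a from where it was at the start of the episode above 0.0035 m and angle between lid_a's own z axis and vertical below 0.02 rad and contact force between the fingers and lid_a between 1 and 50 N and linear speed of lid_a below 0.01 m/s) or (distance of lid_b from where it was at the start of the episode above 0.0035 m and angle between lid_b's own z axis and vertical below 0.02 rad and contact force between the fingers and lid_b between 1 and 50 N and linear speed of lid_b below 0.01 m/s) or (distance of lid_c from where it was at the start of the episode above 0.0035 m and angle between lid_c's own z axis and vertical below 0.02 rad and contact force between the fingers and lid_c between 1 and 50 N and linear speed of lid_c below 0.01 m/s) or (distance of lid_d from where it was at the start of the episode above 0.0035 m and angle between lid_d's own z axis and vertical below 0.02 rad and contact force between the fingers and lid_d between 1 and 50 N and linear speed of lid_d below 0.01 m/s)) and angle between each of lid_a, lid_b, lid_c, lid_d's own z axis and vertical below 0.02 rad and distance of each of lid_a, lid_b, lid_c, lid_d from where it was at the start of the episode below 0.008 m); the arm keeps its last pose, push and grip.
It fails at once if a lid was lifted or shoved off its tub (moved more than 12 mm) (distance of any of lid_a, lid_b, lid_c, lid_d from where it was at the start of the episode above 0.012 m).
It fails at once if a lid was hit with more than 60 N (contact force between the fingers and lid_a above 60 N or contact force between the fingers and lid_b above 60 N or contact force between the fingers and lid_c above 60 N or contact force between the fingers and lid_d above 60 N).
It fails at once if something else on the counter was moved by more than 20 mm (distance of any of tape_measure, marker, bolt, oil_bottle, screwdriver, packing_tape, corner_brace, wrench from where it was at the start of the episode above 0.02 m).
It fails at once if the bolt or the bottle was knocked over (angle between any of bolt, oil_bottle's own z axis and vertical above 0.5 rad).
It also fails if it takes over 72 s, if anything falls off the work surface, if the arm or the gripper's body presses on something with over 40 N, if the wrist force passes 120 N, or if a joint passes its speed limit or range.

## Working session

There is one attempt and no reset: what is moved stays moved. The work goes in short steps, Python scripts to look and compute and a tool call to move; the robot and the scene stay as the last step left them, time stands still between calls to the robot, and variables do not carry over. Pictures are saved under pics/ and viewed, at most 10 in all, crops included, and the job is handed in when it is done.

Besides the shell and the picture viewer there is one more tool, called after "Call:" as name(argument=value, ...), one argument or row to a line, values as JSON. send_rows: Moves the arm, as the interface text tells. Shift numbers are shares of 0.75 m and turn numbers shares of 90 degrees, none past 1 either way. Its arguments: {"type":"object","properties":{"moves":{"type":"array"}},"required":["moves"]}

```bash
mkdir -p pics
cat > h.py <<'E'
from bench import *
import numpy as np, cv2
def save(c,n): cv2.imwrite(f'pics/{n}.png',c['color'][:,:,::-1])
E
python3 - <<'E'
from h import *
o=get_obs();print({k:np.round(v,3).tolist() for k,v in o.items()})
for n in('top','side'):
    c=camera(n);save(c,n);np.savez(n,**c);print(n,c['K'],c['origin'],c['orientation'])
E
```

```text
{'clock': 0.0, 'joint_positions': [1.156, 0.053, 1.402, -0.0, 1.689, -0.07], 'joint_vel': [-0.001, 0.001, 0.001, 0.001, -0.0, 0.001], 'joint_torque': [-0.0, -38.168, -36.018, -0.0, 0.007, -0.0], 'eef_pos': [177.301, 493.839, 230.466], 'tcp_rot': [-3.14, -0.0, 2.797], 'force': [-0.793, 0.093, -0.045], 'ft_torque': [-0.039, 0.018, 0.038], 'grip_force': 0.0, 'opening': 1.005}
top [[465.15298857   0.         273.11915845]
 [  0.         465.15298857 212.7749168 ]
 [  0.           0.           1.        ]] [ 407.13796987   15.12817665 1310.71412472] [-3.07575715 -0.01953252 -1.55490431]
side [[404.97513612   0.         269.26888237]
 [  0.         404.97513612 201.77513284]
 [  0.           0.           1.        ]] [  69.5151484  -916.78677856  641.44518944] [-2.0695491  -0.01016449 -0.42686282]
```

View pics/top.png

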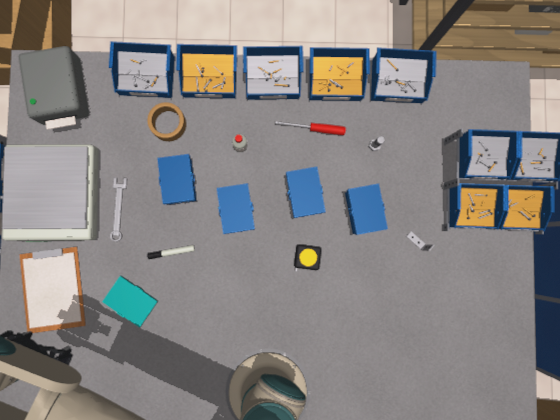

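View pics/side.png

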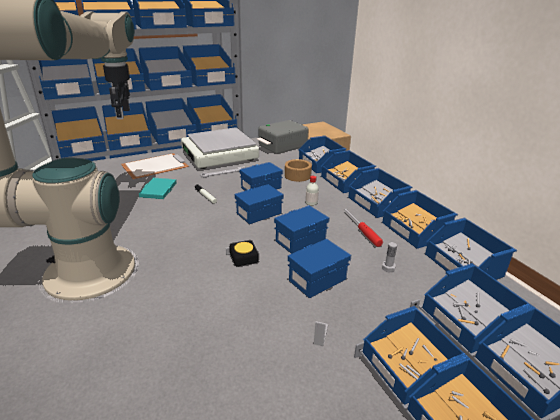

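The top view shows four blue lids at pixels (177,180), (236,209), (305,192) and (367,209). The turquoise look-alike at (130,300) is excluded, and so are the blue bins at the top and right edges.

```bash
cat >> h.py <<'E'
from scipy.spatial.transform import Rotation as Ro
def cloud(c):
    v,u=np.mgrid[:420,:560]; K=c['K']; z=c['z_map'].astype(float)
    p=np.stack([(u-K[0,2])/K[0,0]*z,(v-K[1,2])/K[1,1]*z,z],-1)
    return p@Ro.from_euler('xyz',c['orientation']).as_matrix().T+c['origin']
def lids(c):
    hsv=cv2.cvtColor(c['color'],cv2.COLOR_RGB2HSV)
    m=cv2.inRange(hsv,(100,120,60),(118,255,255)); P=cloud(c); out=[]
    n,l,s,_=cv2.connectedComponentsWithStats(m)
    for i in range(1,n):
        if s[i,4]<400: continue
        p=P[(l==i)&(c['z_map']>0)]
        h=np.median(p[:,2]); q=p[abs(p[:,2]-h)<6]
        (cx,cy),(w,d),a=cv2.minAreaRect(q[:,:2].astype(np.float32))
        if w<d: w,d,a=d,w,a+90
        out.append((s[i,:4].tolist(),np.round([cx,cy,h,w,d,(a+90)%180-90],1).tolist()))
    return out
E
python3 - <<'E'
from h import *
c=dict(np.load('top.npz'))
for x in lids(c):print(x)
P=cloud(c)
for u,v in[(150,215),(270,240),(130,300),(238,143),(376,143)]:print(u,v,P[v,u].round())
c['color']=c['color'];cv2.imwrite('pics/crop.png',cv2.resize(c['color'][140:245,140:400,::-1],None,fx=3,fy=3))
E
```

```text
([109, 42, 65, 56], [884.2, 357.1, 57.7, 150.5, 114.5, 86.9])
([176, 45, 61, 53], [884.3, 178.3, 60.7, 148.2, 114.6, 89.7])
([243, 46, 60, 53], [930.1, -16.7, 57.6, 162.6, 69.1, 63.3])
([310, 48, 60, 53], [885.7, -180.5, 58.1, 147.8, 111.8, -89.8])
([371, 48, 65, 55], [879.4, -360.2, 53.7, 149.2, 124.2, 87.8])
([450, 129, 110, 169], [516.1, -626.0, 64.5, 252.3, 114.8, 88.6])
([158, 154, 38, 50], [577.3, 253.6, 70.0, 124.3, 89.6, 8.7])
([286, 167, 39, 51], [547.3, -93.4, 75.4, 124.1, 88.4, 11.1])
([217, 184, 37, 50], [500.1, 92.8, 68.3, 123.3, 89.4, 9.6])
([345, 184, 42, 50], [504.7, -259.7, 73.8, 123.3, 88.3, 11.3])
([535, 299, 25, 78], [40.8, -1168.0, -627.0, 283.5, 16.6, 0.4])
150 215 [482. 336.   3.]
270 240 [417.  -1.   5.]
130 300 [247. 379.  17.]
238 143 [676.  90.  69.]
376 143 [ 687. -287.   57.]
```

View pics/crop.png

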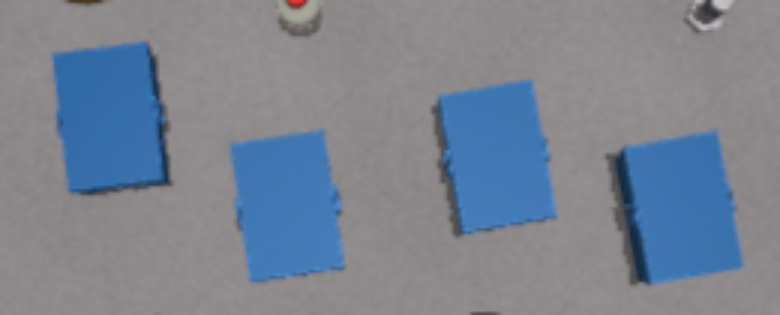

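Four plain blue lids with clip tabs are confirmed in the crop. Their sizes of about 124 x 89 mm fit, and the tops are 65–75 mm high. I'll probe the near end of each lid with shut fingers.

```bash
cat >> h.py <<'E'
import sys
L=[(577.3,253.6,8.7),(500.1,92.8,9.6),(547.3,-93.4,11.1),(504.7,-259.7,11.3)]
def pt(i,s):
    x,y,a=L[i]; a=np.radians(a); return x+s*np.cos(a),y+s*np.sin(a)
def goto(p,o=None):
    o=o or get_obs(); R=Ro.from_euler('xyz',o['tcp_rot']).as_matrix()
    d=R.T@(np.array(p)-o['eef_pos']); return d/750
E
python3 - <<'E'
from h import *
o=get_obs()
prev=None
for i in range(4):
    t=np.r_[pt(i,-48),90]; print(i,t.round(),goto(t,o).round(4))
    if prev is not None: print('  from prev',(goto(t,o)-prev).round(4))
    prev=goto(t,o)
E
```

```text
0 [530. 246.  90.] [-0.5539 -0.1515  0.1876]
1 [453.  85.  90.] [-0.53   -0.3889  0.1879]
  from prev [ 0.0239 -0.2375  0.0003]
2 [ 500. -103.   90.] [-0.674  -0.6028  0.1882]
  from prev [-0.144  -0.2138  0.0003]
3 [ 458. -269.   90.] [-0.6956 -0.8308  0.1885]
  from prev [-0.0216 -0.2281  0.0003]
```

Call:
send_rows(
  moves=[
    {"travel": [-0.0462, -0.0126, 0.005], "angular": [0, 0, 0], "gripper": 0},
    {"travel": [-0.0462, -0.0126, 0.01], "angular": [0, 0, 0], "gripper": 0},
    {"travel": [-0.0462, -0.0126, 0.015], "angular": [0, 0, 0], "gripper": 0},
    {"travel": [-0.0462, -0.0126, 0.015], "angular": [0, 0, 0], "gripper": 0},
    {"travel": [-0.0462, -0.0126, 0.015], "angular": [0, 0, 0], "gripper": 0},
    {"travel": [-0.0462, -0.0126, 0.015], "angular": [0, 0, 0], "gripper": 0},
    {"travel": [-0.0462, -0.0126, 0.015], "angular": [0, 0, 0], "gripper": 0},
    {"travel": [-0.0462, -0.0126, 0.015], "angular": [0, 0, 0], "gripper": 0},
    {"travel": [-0.0462, -0.0126, 0.015], "angular": [0, 0, 0], "gripper": 0},
    {"travel": [-0.0462, -0.0126, 0.015], "angular": [0, 0, 0], "gripper": 0},
    {"travel": [-0.0462, -0.0126, 0.015], "angular": [0, 0, 0], "gripper": 0},
    {"travel": [-0.0462, -0.0126, 0.015], "angular": [0, 0, 0], "gripper": 0},
  ],
)

```text
clock: 1.1
eef_pos: [531.5, 245.5, 106.5]
tcp_rot: [-3.141, -0.001, 2.797]
force: [1.2, 0.7, -0.5]
opening: 0.003
grip_force: 0.0
```

Call:
send_rows(
  moves=[
    {"travel": [0, 0, 0], "angular": [0, 0, 0], "gripper": 0},
    {"travel": [0, 0, 0], "angular": [0, 0, 0], "gripper": 0},
    {"travel": [0, 0, 0], "angular": [0, 0, 0], "gripper": 0},
  ],
)

```text
clock: 1.35
eef_pos: [530.1, 247.0, 107.2]
tcp_rot: [-3.141, -0.001, 2.797]
force: [-0.8, -0.6, 0.5]
opening: -0.002
grip_force: 0.0
```

Run:
```python
from h import *
print(goto(np.r_[pt(0,-48),80]).round(4))
for n in['side','wrist']:
    c=camera(n);save(c,n+'2');np.savez(n,**c)
```

```text
[-0.     -0.0009  0.0363]
```

View pics/wrist2.png

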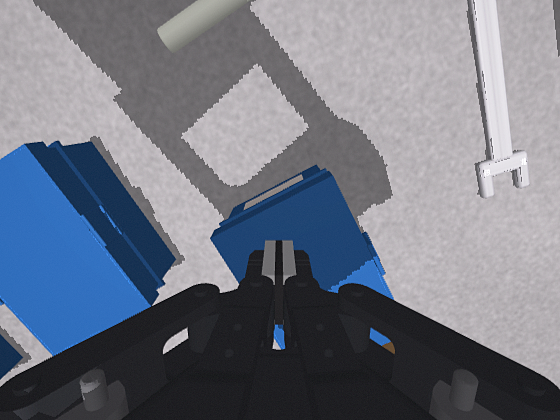

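The wrist view shows the shut tips at about (280,255), over the near end of the first lid, whose end edge runs from (215,238) to (325,170). I'll descend now.

Call:
send_rows(
  moves=[
    {"travel": [0, 0, 0.01], "angular": [0, 0, 0], "gripper": 0},
    {"travel": [0, 0, 0.01], "angular": [0, 0, 0], "gripper": 0},
    {"travel": [0, 0, 0.01], "angular": [0, 0, 0], "gripper": 0},
    {"travel": [0, 0, 0.006], "angular": [0, 0, 0], "gripper": 0},
    {"travel": [0, 0, 0], "angular": [0, 0, 0], "gripper": 0},
    {"travel": [0, 0, 0], "angular": [0, 0, 0], "gripper": 0},
  ],
)

```text
clock: 1.95
eef_pos: [530.1, 246.8, 80.0]
tcp_rot: [-3.141, -0.001, 2.797]
force: [-0.2, -0.1, 1.2]
opening: -0.0
grip_force: 0.0
```

Call:
send_rows(
  moves=[
    {"travel": [0, 0, 0.0027], "angular": [0, 0, 0], "gripper": 0},
    {"travel": [0, 0, 0.0027], "angular": [0, 0, 0], "gripper": 0},
    {"travel": [0, 0, 0.0027], "angular": [0, 0, 0], "gripper": 0},
    {"travel": [0, 0, 0], "angular": [0, 0, 0], "gripper": 0},
  ],
)

```text
clock: 2.28
eef_pos: [530.3, 246.8, 74.1]
tcp_rot: [-3.141, -0.0, 2.797]
force: [-0.3, 0.4, -0.4]
opening: 0.0
grip_force: 0.0
```

Call:
send_rows(
  moves=[
    {"travel": [0, 0, 0.0013], "angular": [0, 0, 0], "gripper": 0},
    {"travel": [0, 0, 0.0013], "angular": [0, 0, 0], "gripper": 0},
    {"travel": [0, 0, 0], "angular": [0, 0, 0], "gripper": 0},
  ],
)

```text
clock: 2.53
eef_pos: [530.4, 246.8, 72.4]
tcp_rot: [-3.142, -0.0, 2.797]
force: [-0.9, -1.1, 0.1]
opening: 0.0
grip_force: 0.0
```

Call:
send_rows(
  moves=[
    {"travel": [0, 0, 0.0013], "angular": [0, 0, 0], "gripper": 0},
    {"travel": [0, 0, 0], "angular": [0, 0, 0], "gripper": 0},
  ],
)

```text
clock: 2.7
eef_pos: [530.4, 246.9, 71.4]
tcp_rot: [-3.142, -0.0, 2.797]
force: [-0.5, -0.3, -0.4]
opening: 0.001
grip_force: 0.0
```

Call:
send_rows(
  moves=[
    {"travel": [0, 0, 0.0013], "angular": [0, 0, 0], "gripper": 0},
    {"travel": [0, 0, 0], "angular": [0, 0, 0], "gripper": 0},
  ],
)

```text
clock: 2.87
eef_pos: [530.4, 246.8, 70.4]
tcp_rot: [-3.142, -0.0, 2.797]
force: [0.3, 0.7, 1.0]
opening: 0.0
grip_force: 0.0
```

Call:
send_rows(
  moves=[
    {"travel": [0, 0, 0.0007], "angular": [0, 0, 0], "gripper": 0},
    {"travel": [0, 0, 0], "angular": [0, 0, 0], "gripper": 0},
  ],
)

```text
clock: 3.03
eef_pos: [530.5, 246.9, 70.4]
tcp_rot: [3.141, 0.0, 2.797]
force: [-2.0, 0.6, 2.5]
opening: -0.003
grip_force: 1.2
```

Call:
send_rows(
  moves=[
    {"travel": [0, 0, 0.0007], "angular": [0, 0, 0], "gripper": 0},
    {"travel": [0, 0, 0], "angular": [0, 0, 0], "gripper": 0},
  ],
)

```text
clock: 3.2
eef_pos: [530.5, 246.9, 70.3]
tcp_rot: [3.141, 0.0, 2.797]
force: [-3.3, -1.1, 6.1]
opening: 0.001
grip_force: 2.8
```

Call:
send_rows(
  moves=[
    {"travel": [0, 0, 0.0007], "angular": [0, 0, 0], "gripper": 0},
    {"travel": [0, 0, 0], "angular": [0, 0, 0], "gripper": 0},
  ],
)

```text
clock: 3.37
eef_pos: [530.5, 246.9, 70.3]
tcp_rot: [3.141, 0.0, 2.797]
force: [-4.3, -1.6, 8.5]
opening: 0.003
grip_force: 4.2
```

Rigid, with about 5 N per mm of command and no sinking, so this lid is home. On to the second lid.

Call:
send_rows(
  moves=[
    {"travel": [0, 0, -0.006], "angular": [0, 0, 0], "gripper": 0},
    {"travel": [0, 0, -0.015], "angular": [0, 0, 0], "gripper": 0},
    {"travel": [0, 0, -0.015], "angular": [0, 0, 0], "gripper": 0},
    {"travel": [0.004, -0.0396, 0], "angular": [0, 0, 0], "gripper": 0},
    {"travel": [0.004, -0.0396, 0], "angular": [0, 0, 0], "gripper": 0},
    {"travel": [0.004, -0.0396, 0], "angular": [0, 0, 0], "gripper": 0},
    {"travel": [0.004, -0.0396, 0], "angular": [0, 0, 0], "gripper": 0},
    {"travel": [0.004, -0.0396, 0], "angular": [0, 0, 0], "gripper": 0},
    {"travel": [0.004, -0.0396, 0], "angular": [0, 0, 0], "gripper": 0},
    {"travel": [0, 0, 0], "angular": [0, 0, 0], "gripper": 0},
    {"travel": [0, 0, 0], "angular": [0, 0, 0], "gripper": 0},
    {"travel": [0, 0, 0], "angular": [0, 0, 0], "gripper": 0},
  ],
)

```text
clock: 4.37
eef_pos: [454.0, 85.5, 97.1]
tcp_rot: [3.14, 0.002, 2.796]
force: [0.7, 0.7, -0.0]
opening: -0.004
grip_force: 0.0
```

Run:
```python
from h import *
print(goto(np.r_[pt(1,-48),71]).round(4))
```

```text
[ 0.0012 -0.0015  0.0347]
```

Call:
send_rows(
  moves=[
    {"travel": [0, 0, 0.01], "angular": [0, 0, 0], "gripper": 0},
    {"travel": [0, 0, 0.01], "angular": [0, 0, 0], "gripper": 0},
    {"travel": [0, 0, 0.008], "angular": [0, 0, 0], "gripper": 0},
    {"travel": [0, 0, 0.004], "angular": [0, 0, 0], "gripper": 0},
    {"travel": [0, 0, 0.0027], "angular": [0, 0, 0], "gripper": 0},
    {"travel": [0, 0, 0], "angular": [0, 0, 0], "gripper": 0},
    {"travel": [0, 0, 0], "angular": [0, 0, 0], "gripper": 0},
  ],
)

```text
clock: 4.95
eef_pos: [453.3, 85.3, 69.9]
tcp_rot: [3.142, -0.0, 2.797]
force: [-0.1, 1.1, 0.7]
opening: -0.001
grip_force: 0.0
```

Call:
send_rows(
  moves=[
    {"travel": [0, 0, 0.0013], "angular": [0, 0, 0], "gripper": 0},
    {"travel": [0, 0, 0], "angular": [0, 0, 0], "gripper": 0},
  ],
)

```text
clock: 5.12
eef_pos: [453.4, 85.2, 69.1]
tcp_rot: [3.141, 0.0, 2.797]
force: [0.8, -0.1, -0.0]
opening: -0.001
grip_force: 0.0
```

Call:
send_rows(
  moves=[
    {"travel": [0, 0, 0.0013], "angular": [0, 0, 0], "gripper": 0},
    {"travel": [0, 0, 0], "angular": [0, 0, 0], "gripper": 0},
  ],
)

```text
clock: 5.28
eef_pos: [453.5, 85.2, 68.3]
tcp_rot: [3.141, 0.001, 2.797]
force: [0.8, 0.5, 1.6]
opening: 0.001
grip_force: 0.7
```

Call:
send_rows(
  moves=[
    {"travel": [0, 0, 0.0013], "angular": [0, 0, 0], "gripper": 0},
    {"travel": [0, 0, 0], "angular": [0, 0, 0], "gripper": 0},
  ],
)

```text
clock: 5.45
eef_pos: [453.6, 85.3, 68.3]
tcp_rot: [3.141, 0.001, 2.797]
force: [-5.0, 0.2, 8.5]
opening: -0.0
grip_force: 4.5
```

The second lid is rigid too (z 68.3, 8.5 N). On to the third.

Call:
send_rows(
  moves=[
    {"travel": [0, 0, -0.006], "angular": [0, 0, 0], "gripper": 0},
    {"travel": [0, 0, -0.018], "angular": [0, 0, 0], "gripper": 0},
    {"travel": [0, 0, -0.02], "angular": [0, 0, 0], "gripper": 0},
    {"travel": [-0.024, -0.0358, 0], "angular": [0, 0, 0], "gripper": 0},
    {"travel": [-0.024, -0.0358, 0], "angular": [0, 0, 0], "gripper": 0},
    {"travel": [-0.024, -0.0358, 0], "angular": [0, 0, 0], "gripper": 0},
    {"travel": [-0.024, -0.0358, 0], "angular": [0, 0, 0], "gripper": 0},
    {"travel": [-0.024, -0.0358, 0], "angular": [0, 0, 0], "gripper": 0},
    {"travel": [-0.024, -0.0358, 0], "angular": [0, 0, 0], "gripper": 0},
    {"travel": [0, 0, 0], "angular": [0, 0, 0], "gripper": 0},
    {"travel": [0, 0, 0], "angular": [0, 0, 0], "gripper": 0},
    {"travel": [0, 0, 0], "angular": [0, 0, 0], "gripper": 0},
  ],
)

```text
clock: 6.45
eef_pos: [500.2, -102.5, 99.8]
tcp_rot: [3.141, -0.001, 2.797]
force: [0.2, 0.4, 0.8]
opening: 0.005
grip_force: 0.0
```

Run:
```python
from h import *
print(goto(np.r_[pt(2,-48),77.5]).round(4))
```

```text
[-0.     -0.0002  0.0298]
```

Call:
send_rows(
  moves=[
    {"travel": [0, 0, 0.01], "angular": [0, 0, 0], "gripper": 0},
    {"travel": [0, 0, 0.01], "angular": [0, 0, 0], "gripper": 0},
    {"travel": [0, 0, 0.006], "angular": [0, 0, 0], "gripper": 0},
    {"travel": [0, 0, 0.004], "angular": [0, 0, 0], "gripper": 0},
    {"travel": [0, 0, 0], "angular": [0, 0, 0], "gripper": 0},
    {"travel": [0, 0, 0], "angular": [0, 0, 0], "gripper": 0},
  ],
)

```text
clock: 6.95
eef_pos: [500.4, -102.6, 77.3]
tcp_rot: [3.142, -0.0, 2.797]
force: [0.6, 0.4, -0.4]
opening: 0.0
grip_force: 0.0
```

Call:
send_rows(
  moves=[
    {"travel": [0, 0, 0.0013], "angular": [0, 0, 0], "gripper": 0},
    {"travel": [0, 0, 0], "angular": [0, 0, 0], "gripper": 0},
  ],
)

```text
clock: 7.12
eef_pos: [500.6, -102.9, 76.7]
tcp_rot: [3.141, 0.0, 2.797]
force: [-0.6, -0.3, 0.2]
opening: 0.0
grip_force: 0.0
```

Call:
send_rows(
  moves=[
    {"travel": [0, 0, 0.0013], "angular": [0, 0, 0], "gripper": 0},
    {"travel": [0, 0, 0], "angular": [0, 0, 0], "gripper": 0},
  ],
)

```text
clock: 7.28
eef_pos: [500.5, -102.9, 75.6]
tcp_rot: [3.141, 0.0, 2.797]
force: [0.3, -0.9, 0.3]
opening: 0.001
grip_force: 0.0
```

Call:
send_rows(
  moves=[
    {"travel": [0, 0, 0.0013], "angular": [0, 0, 0], "gripper": 0},
    {"travel": [0, 0, 0], "angular": [0, 0, 0], "gripper": 0},
  ],
)

```text
clock: 7.45
eef_pos: [500.4, -102.9, 74.5]
tcp_rot: [3.142, -0.0, 2.797]
force: [-0.7, -0.9, -0.1]
opening: 0.003
grip_force: 0.1
```

Call:
send_rows(
  moves=[
    {"travel": [0, 0, 0.0013], "angular": [0, 0, 0], "gripper": 0},
    {"travel": [0, 0, 0], "angular": [0, 0, 0], "gripper": 0},
  ],
)

```text
clock: 7.62
eef_pos: [500.4, -102.9, 73.5]
tcp_rot: [3.142, -0.0, 2.797]
force: [-0.2, -0.0, 0.5]
opening: -0.002
grip_force: 0.1
```

Call:
send_rows(
  moves=[
    {"travel": [0, 0, 0.0013], "angular": [0, 0, 0], "gripper": 0},
    {"travel": [0, 0, 0], "angular": [0, 0, 0], "gripper": 0},
  ],
)

```text
clock: 7.78
eef_pos: [500.5, -102.9, 72.6]
tcp_rot: [3.141, 0.0, 2.797]
force: [0.3, -0.2, 0.5]
opening: 0.002
grip_force: 0.2
```

It's sinking with almost no force (grip_force is non-zero below the 75.4 mm top), so this is probably the loose one.

Call:
send_rows(
  moves=[
    {"travel": [0, 0, 0.0013], "angular": [0, 0, 0], "gripper": 0},
    {"travel": [0, 0, 0], "angular": [0, 0, 0], "gripper": 0},
  ],
)

```text
clock: 7.95
eef_pos: [500.6, -102.9, 72.2]
tcp_rot: [3.141, 0.0, 2.797]
force: [-1.8, 0.5, 3.7]
opening: -0.003
grip_force: 2.0
```

Call:
send_rows(
  moves=[
    {"travel": [0, 0, 0.0007], "angular": [0, 0, 0], "gripper": 0},
    {"travel": [0, 0, 0], "angular": [0, 0, 0], "gripper": 0},
    {"travel": [0, 0, 0], "angular": [0, 0, 0], "gripper": 0},
  ],
)

```text
clock: 8.2
eef_pos: [500.7, -102.9, 72.1]
tcp_rot: [3.141, 0.001, 2.797]
force: [-2.8, 1.3, 7.6]
opening: -0.003
grip_force: 3.8
```

It sank about 3.3 mm and then met the rim. I'll check the tilt with the top camera's depth.

```bash
cat >> h.py <<'E'
def tilt(c,i):
    P=cloud(c); x,y,a=L[i]; a=np.radians(a); d=P[...,:2]-[x,y]
    s=d@[np.cos(a),np.sin(a)]; t=d@[-np.sin(a),np.cos(a)]
    m=(abs(s)<56)&(abs(t)<36)&(abs(P[...,2]-73)<9)
    A=np.c_[s[m],t[m],np.ones(m.sum())]; z=P[...,2][m]
    for _ in range(3):
        k=np.linalg.lstsq(A,z,rcond=None)[0]; g=abs(A@k-z)<1.5; A,z=A[g],z[g]
    return k.round(3),len(z)
E
python3 - <<'E'
from h import *
c=camera('top'); o=dict(np.load('top.npz'))
for i in range(4): print(i,tilt(o,i),tilt(c,i))
print(goto(np.r_[pt(2,0),90]).round(4))
E
```

```text
0 (array([-3.0000e-03, -7.0000e-03,  7.0326e+01]), 519) (array([-0.0000e+00, -5.0000e-03,  7.0439e+01]), 543)
1 (array([-1.0000e-03, -2.0000e-03,  6.8512e+01]), 503) (array([3.0000e-03, 1.2000e-02, 6.8472e+01]), 512)
2 (array([ 3.0000e-03, -7.0000e-03,  7.5412e+01]), 489) (array([ 8.0000e-02, -3.0000e-03,  7.5583e+01]), 47)
3 (array([ 0.0000e+00, -4.0000e-03,  7.4128e+01]), 531) (array([1.0000e-03, 5.0000e-03, 7.4014e+01]), 470)
[-0.0543  0.0329 -0.0238]
```

Lid 3 at (547,-93) rocks, with a slope of about 0.08 and its centre height unchanged. Now lift and go over its middle.

Call:
send_rows(
  moves=[
    {"travel": [0, 0, -0.004], "angular": [0, 0, 0], "gripper": 0},
    {"travel": [0, 0, -0.01], "angular": [0, 0, 0], "gripper": 0},
    {"travel": [0, 0, -0.01], "angular": [0, 0, 0], "gripper": 0},
    {"travel": [-0.018, 0.011, 0], "angular": [0, 0, 0], "gripper": 0},
    {"travel": [-0.018, 0.011, 0], "angular": [0, 0, 0], "gripper": 0},
    {"travel": [-0.018, 0.011, 0], "angular": [0, 0, 0], "gripper": 0},
    {"travel": [0, 0, 0], "angular": [0, 0, 0], "gripper": 0},
    {"travel": [0, 0, 0], "angular": [0, 0, 0], "gripper": 0},
    {"travel": [0, 0, 0], "angular": [0, 0, 0], "gripper": 0},
  ],
)

```text
clock: 9.0
eef_pos: [546.4, -93.4, 89.2]
tcp_rot: [-3.142, -0.001, 2.797]
force: [-0.7, -0.4, 0.6]
opening: 0.001
grip_force: 0.0
```

Run:
```python
from h import *
print(goto(np.r_[pt(2,0),77.5]).round(4))
```

```text
[-0.0011  0.0003  0.0156]
```

Call:
send_rows(
  moves=[
    {"travel": [-0.001, 0, 0.008], "angular": [0, 0, 0], "gripper": 0},
    {"travel": [0, 0, 0.006], "angular": [0, 0, 0], "gripper": 0},
    {"travel": [0, 0, 0.0027], "angular": [0, 0, 0], "gripper": 0},
    {"travel": [0, 0, 0.0013], "angular": [0, 0, 0], "gripper": 0},
    {"travel": [0, 0, 0], "angular": [0, 0, 0], "gripper": 0},
    {"travel": [0, 0, 0], "angular": [0, 0, 0], "gripper": 0},
  ],
)

```text
clock: 9.5
eef_pos: [547.6, -93.6, 75.5]
tcp_rot: [3.141, 0.0, 2.797]
force: [0.6, -0.7, 0.2]
opening: 0.0
grip_force: 0.0
```

Call:
send_rows(
  moves=[
    {"travel": [0, 0, 0.0013], "angular": [0, 0, 0], "gripper": 0},
    {"travel": [0, 0, 0.0013], "angular": [0, 0, 0], "gripper": 0},
    {"travel": [0, 0, 0], "angular": [0, 0, 0], "gripper": 0},
    {"travel": [0, 0, 0], "angular": [0, 0, 0], "gripper": 0},
  ],
)

```text
clock: 9.83
eef_pos: [547.7, -93.6, 75.3]
tcp_rot: [-3.142, 0.001, 2.797]
force: [-5.3, 1.2, 11.7]
opening: 0.002
grip_force: 5.3
```

Call:
send_rows(
  moves=[
    {"travel": [0, 0, 0.0008], "angular": [0, 0, 0], "gripper": 0},
    {"travel": [0, 0, 0], "angular": [0, 0, 0], "gripper": 0},
    {"travel": [0, 0, 0], "angular": [0, 0, 0], "gripper": 0},
  ],
)

```text
clock: 10.08
eef_pos: [547.7, -93.6, 75.0]
tcp_rot: [-3.142, 0.001, 2.797]
force: [-7.2, 1.7, 13.4]
opening: -0.001
grip_force: 6.2
```

Call:
send_rows(
  moves=[
    {"travel": [0, 0, 0.0008], "angular": [0, 0, 0], "gripper": 0},
    {"travel": [0, 0, 0], "angular": [0, 0, 0], "gripper": 0},
    {"travel": [0, 0, 0], "angular": [0, 0, 0], "gripper": 0},
  ],
)

```text
clock: 10.33
eef_pos: [547.8, -93.6, 74.5]
tcp_rot: [3.142, 0.001, 2.797]
force: [-7.8, 1.4, 13.0]
opening: -0.002
grip_force: 6.5
```

Call:
send_rows(
  moves=[
    {"travel": [0, 0, 0.0008], "angular": [0, 0, 0], "gripper": 0},
    {"travel": [0, 0, 0], "angular": [0, 0, 0], "gripper": 0},
    {"travel": [0, 0, 0], "angular": [0, 0, 0], "gripper": 0},
  ],
)

```text
clock: 10.58
eef_pos: [547.8, -93.6, 74.0]
tcp_rot: [3.142, 0.001, 2.797]
force: [-7.7, 1.4, 14.0]
opening: -0.001
grip_force: 6.6
```

The beads are giving. I'll keep going.

Call:
send_rows(
  moves=[
    {"travel": [0, 0, 0.0013], "angular": [0, 0, 0], "gripper": 0},
    {"travel": [0, 0, 0.0007], "angular": [0, 0, 0], "gripper": 0},
    {"travel": [0, 0, 0], "angular": [0, 0, 0], "gripper": 0},
    {"travel": [0, 0, 0], "angular": [0, 0, 0], "gripper": 0},
  ],
)

```text
clock: 10.92
eef_pos: [547.8, -93.6, 72.4]
tcp_rot: [3.142, 0.001, 2.797]
force: [-8.2, 1.4, 13.3]
opening: -0.002
grip_force: 6.5
```

Call:
send_rows(
  moves=[
    {"travel": [0, 0, 0.0013], "angular": [0, 0, 0], "gripper": 0},
    {"travel": [0, 0, 0], "angular": [0, 0, 0], "gripper": 0},
    {"travel": [0, 0, 0], "angular": [0, 0, 0], "gripper": 0},
  ],
)

```text
clock: 11.17
eef_pos: [547.8, -93.6, 71.4]
tcp_rot: [3.142, 0.001, 2.797]
force: [-7.2, 1.5, 13.2]
opening: 0.005
grip_force: 6.5
```

Call:
send_rows(
  moves=[
    {"travel": [0, 0, 0.0013], "angular": [0, 0, 0], "gripper": 0},
    {"travel": [0, 0, 0], "angular": [0, 0, 0], "gripper": 0},
    {"travel": [0, 0, 0], "angular": [0, 0, 0], "gripper": 0},
  ],
)

```text
clock: 11.42
eef_pos: [547.8, -93.6, 70.5]
tcp_rot: [3.142, 0.001, 2.797]
force: [-8.4, 1.7, 13.4]
opening: 0.0
grip_force: 6.7
```

Call:
send_rows(
  moves=[
    {"travel": [0, 0, 0.0013], "angular": [0, 0, 0], "gripper": 0},
    {"travel": [0, 0, 0], "angular": [0, 0, 0], "gripper": 0},
    {"travel": [0, 0, 0], "angular": [0, 0, 0], "gripper": 0},
  ],
)

```text
clock: 11.67
eef_pos: [547.8, -93.6, 70.4]
tcp_rot: [-3.142, 0.001, 2.797]
force: [-11.2, 1.5, 18.9]
opening: -0.002
grip_force: 9.7
```

Call:
send_rows(
  moves=[
    {"travel": [0, 0, 0.0008], "angular": [0, 0, 0], "gripper": 0},
    {"travel": [0, 0, 0], "angular": [0, 0, 0], "gripper": 0},
    {"travel": [0, 0, 0], "angular": [0, 0, 0], "gripper": 0},
  ],
)

```text
clock: 11.92
eef_pos: [547.8, -93.6, 70.5]
tcp_rot: [-3.142, 0.001, 2.797]
force: [-12.2, 2.1, 23.1]
opening: 0.0
grip_force: 11.5
```

Run:
```python
from h import *
c=camera('top'); print([tilt(c,i) for i in range(4)])
c=camera('side');save(c,'side3')
o=get_obs();print(o['eef_pos'],o['force'])
```

```text
[(array([ 1.0000e-03, -4.0000e-03,  7.0448e+01]), 473), (array([4.0000e-03, 3.0000e-03, 6.8555e+01]), 485), (array([-3.0000e-03,  6.0000e-03,  7.0175e+01]), 172), (array([ 6.000e-03, -3.000e-03,  7.402e+01]), 518)]
[547.82341394 -93.59990946  70.44265067] [-12.1452752    2.38347301  22.27253582]
```

View pics/side3.png

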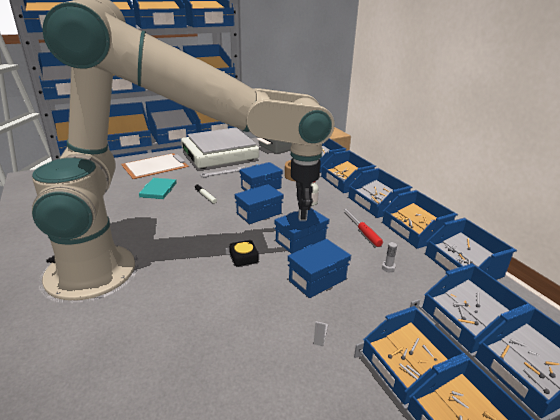

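The lid is home: its top is at 70.2–70.4 mm, down from 75.4, and its slope is under 0.01. The fingers press it with about 23 N, at (303,215) in the side view, and everything else looks in place.

```bash
python3 -c "
from bench import *
print(sign_off())"
```

```text
the job is handed in; nothing more can be done
None
```

The loose lid was the third from the left, at about (547, -93) mm. It is now 5 mm lower and level, with the fingertips still holding it at about 23 N, and the job is handed in; the hand-in returned no verdict.

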